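# Turn the turntable's platter onto its key and press it home

### The arm

A 7-joint arm with a two-finger parallel gripper is mounted at the origin on a cart in front of the work surface, level with it; the furniture and walls round the work are solid. World frame = base frame: x ahead of the robot, y to its left, z up, the work surface at z = 0. Lengths are in m, angles in rad, forces in N, time in s.
With the tool pointing down it reaches from about 0.4 to 0.85 m from the base axis. Payload 10.4 kg.
Tool frame: the origin (TCP) lies on the front face of the gripper's body, between the roots of the fingers; the fingertips stand 73 mm ahead of it and the grasp point (between the pads) lies 54 mm ahead of it; x points along the fingers, y is the direction in which the jaws open and shut, and the axes are right-handed (so a half turn about x gives the same grasp; the last joint's range is limited). The gripper opens to 85 mm and grips with 20 to 120 N. Pads are 22 mm wide; open, the fingers measure 114 mm over their backs; the gripper's body (76 mm by 85 mm) begins 54 mm behind the grasp point. The pads swing forward as they close: fully open they stand 13 mm farther back than shut.
Start: joints at [1.125, 0.332, -0.065, 1.46, 0.022, 1.35, -0.088], TCP at [0.256, -0.57, 0.304] pointing down, gripper open.
Joint ranges: [-2.6, 2.6], [-0.5, 2.12], [-1.47, 1.34], [0.16, 2.42], [-1.27, 4.41], [0.06, 2.06], [-2.6, 2.6]. Speed limits (rad/s): [2.22, 2.22, 2.79, 2.79, 3.14, 3.14, 3.14].

### API

Orientations are given as a unit quaternion [x, y, z, w].
In Python, from workcell import manip gives the robot as it stands. The module is installed in compiled form; this text tells all that it offers.
- The arm moves only by the tool arm_command, never from a script. Its argument "moves" is a list that holds one entry, the list of rows, each a list of 5 numbers: the closure, from 0 (fully open) to 1 (shut), then the shift along the tool's x, y, z in units of 25 mm (1.0 is 25 mm), then the turn about the tool's x in degrees. A call has 1 to 12 rows; each row shifts and turns the commanded pose from where the row before left it, along the tool's axes as they then stand; what a row does not reach is not made up. A row lasts 1/12 s, in which the tool goes at most 41.7 mm and 7.16 degrees, less where a joint would pass 70% of its speed; a pose out of reach is approached as far as the arm can. A call is refused whole if a number of a shift passes 1 or a number of a turn 7.16, either way. A call with a gripper value outside its range is refused whole. The fingers move at their own pace and stop on an object; "force" is the grip in N (left out, the last holds). Time passes only in rows, so rows that do not move let the fingers close. It gives the time, the measured TCP pose, the force and the opening at its end, in the units of the state.
- manip.get_obs(): the state, without advancing time (a new reading comes with each control period).
- manip.camera(name): name is "side" or "top" or "wrist"; returns the picture (420x560x3 uint8, red, green, blue); there is no depth.
- manip.camera_info(name): a dict with "vfov" (degrees; the focal length in pixels is half the picture's height over the tangent of half this angle, whatever the lens; pixels are square), "cx", "cy" (the principal point, pixels), "pose" (4x4, takes a point from camera to world coordinates). Camera axes: x right, y down, z forward; pixel columns grow to the right and rows downward; lengths in m; the calibration is good to about 2 mm. The wrist camera is an equidistant fisheye: a pixel r from the principal point sees the ray r / f radians off the axis. A picture is of the moment at which its call begins: read the wrist's pose just before it. camera_info takes no time and is no camera call; for the wrist camera it gives the pose at the moment of the call.
- manip.hand_in(): hands the job in, once; it reports no verdict.
Trained networks look in the newest picture that a camera, given by its name, has taken for a name from the list of things; names that differ only in an ending like _2 or _b are one class to them, and where a whole thing is asked for, a point or a joint stands for the part that bears it (a point fixed in the world has none). Each returns a list of dicts, best first, with "confidence" (0 to 1); they miss things now and then, are a little off and sometimes report something else, mostly with a low value. They report only what shows in the picture. A call takes as long as a camera call.
- manip.regions_of(query, camera): "mask" (420x560 bool, what is visible of it) and "rect" ([left, top, right, bottom] in pixels, round what is visible of it).
- manip.pinpoint(query, camera): "pixel" ([row, column] in pixels: a listed point, or the origin of a listed thing).
The state is a dict: "clock": time; "joint_pos": joint angles; "joint_velocities": joint speeds; "tau": joint torques, N m; "position": TCP position; "ee_rot": TCP orientation; "ft_force": force on the tool from outside, world axes, zero at the start; "torque": the same for the moment, N m; "grip_width": opening from 0.0 (shut) to 1.0 (fully open).
Only numpy, scipy, OpenCV 4.12 (cv2) and the standard library are available. Lean on these libraries where they do the work, as an engineer would, in place of code of your own. Each camera call takes 0.05 s, during which the arm holds its last target.

### The job

With a fingertip, push the pegs of the bench turntable's platter round until the notch in its rim is over the brass key on the base (turn it whichever way you like), then press down on the black pad in the middle until the platter drops over the key and is fully home. Only push and press, gently: do not pinch the pegs and do not lift the platter. Leave the tin, cup and everything else on the worktop alone.

Things in the scene. Friction and masses are not known exactly. Their poses are not given: they have to be found in the camera images.
- turntable: blue round turntable base, fixed to the worktop, 160 mm in diameter and 34 mm high, with a small black switch box on its edge (28 mm high); origin at the centre of its underside, on the platter's upright turning axis
- press_pad (a point): centre of the top of the round black pad (32 mm in diameter, 4 mm high) in the middle of the platter, on its turning axis. The platter is a bright aluminium disc, 128 mm in diameter, 7 mm thick, level, its face 4 mm below this point and its underside 13 mm above the blue base
- notch (a point): middle of the notch in the platter's rim, at the platter's underside, 58.5 mm from the axis. The notch is 14 mm wide, open to the outside, about 14 mm deep from the rim; a yellow stripe on the platter's face points to it
- key (a point): top of the brass key on the fixed base, 58.5 mm from the axis: a round-topped bar, 8 mm wide, pointing outwards from the axis; its outer end shows beyond the platter's rim. Its top stands 1.5 mm below the raised platter's underside, so the platter goes down only with the notch over the key, to within about 3 mm to each side
- peg_a: black rubber roller peg standing up from the platter, 16 mm in diameter, 24 mm tall, on a circle of 54.5 mm radius about the platter's axis, 60 degrees from the notch (anticlockwise from the notch seen from above); origin at the centre of its foot, on the platter's face; carried round by the platter, it spins freely about its own upright axis. Meant to be pushed sideways with a finger, not pinched
- peg_b: black rubber roller peg standing up from the platter, 16 mm in diameter, 24 mm tall, on a circle of 54.5 mm radius about the platter's axis, opposite the notch; origin at the centre of its foot, on the platter's face; carried round by the platter, it spins freely about its own upright axis. Meant to be pushed sideways with a finger, not pinched
- peg_c: black rubber roller peg standing up from the platter, 16 mm in diameter, 24 mm tall, on a circle of 54.5 mm radius about the platter's axis, 60 degrees from the notch (clockwise from the notch seen from above); origin at the centre of its foot, on the platter's face; carried round by the platter, it spins freely about its own upright axis. Meant to be pushed sideways with a finger, not pinched
- platter (a joint): angle of the platter about its upright axis, rad, growing anticlockwise seen from above; 0 or any whole turn when the notch is over the key. Starts between 0.7 and 5.58. Turns endlessly, friction about 0.12 N m, stays where it is left
- hub (a joint): how far the platter is pressed down, m: 0 at the start, 0.008 when fully home, negative if it is lifted. A tight hub: about 6 N push it down, and it stays down
- tin_pint: bystander: small paint tin, 91 mm in diameter, 98 mm high; origin at the centre of its underside
- mix_cup: bystander: clear plastic mixing cup, 89 mm in diameter, 108 mm high; origin at the centre of its underside
- tin_lid: bystander: paint-stained tin lid, 93 mm in diameter, 7 mm high, lying flat; origin at the centre of its underside
- marker_red: bystander: white marker with a red cap, 16 x 140 x 18 mm, lying along its y; origin at the centre of its underside
- toner_blue: bystander: small dark blue bottle with a black cap, 42 mm in diameter, 110 mm high; origin at the centre of its underside

How it is judged:
At the end, for the whole second after the job is handed in: the platter is pressed down at least 6.5 of its 8 mm, with the middle of its notch within 5 mm of the key, and rests there (value of joint hub above 0.0065 m and horizontal distance between notch and key below 0.005 m and velocity of joint platter between -0.05 and 0.05 rad/s); the robot touches nothing.
It fails at once if the platter is lifted more than 4 mm above where it started (value of joint hub below -0.004 m).
It fails at once if a peg is pinched or forced (more than 35 N of the fingers on one peg) (contact force between any of peg_a, peg_b, peg_c and the fingers above 35 N).
It fails at once if a bystander is moved more than 25 mm (distance of any of tin_pint, mix_cup, tin_lid, marker_red, toner_blue from where it was at the start of the episode above 0.025 m).
It also fails if it takes over 48 s, if anything falls off the work surface, if the arm or the gripper's body presses on something with over 40 N, if the wrist force passes 120 N, or if a joint passes its speed limit or range.

## Working session

There is one attempt and no reset: what is moved stays moved. The work goes in short steps, Python scripts to look and compute and a tool call to move; the robot and the scene stay as the last step left them, time stands still between calls to the robot, and variables do not carry over. Pictures are saved under pics/ and viewed, and the job is handed in when it is done.

Besides the shell and the picture viewer there is one more tool, called after "Request:" as name([rows], argument=value, ...), one row to a line, values as JSON. arm_command: Moves the arm, as the interface text tells. Its arguments: {"type":"object","properties":{"moves":{"type":"array","items":{"type":"array","items":{"type":"array","items":{"type":"number"}}}},"force":{"type":"number"}},"required":["moves"]}

```bash
mkdir -p pics; python3 - <<'E'
from workcell import manip
import cv2,numpy as np
o=manip.get_obs(); print(o)
for c in ("top","side"):
    im=manip.camera(c); cv2.imwrite(f"pics/{c}0.png",im[:,:,::-1])
    i=manip.camera_info(c); print(c,i)
    for q in ("press_pad","notch","key","peg_a","turntable","tin_pint","mix_cup","toner_blue","marker_red","tin_lid"):
        print(q,[(np.round(d["pixel"],1),round(d["confidence"],2)) for d in manip.pinpoint(q,c)][:4])
E
```

```text
{'clock': 0.0, 'joint_pos': array([ 1.1254262 ,  0.33287264, -0.06469187,  1.46097476,  0.02157825,
        1.34988469, -0.08845229]), 'joint_velocities': array([ 0.00032852,  0.00113   ,  0.00053272, -0.00013511, -0.00025589,
        0.00082147,  0.00014276]), 'tau': array([-5.06310171e-04, -6.25442505e+01,  4.84480674e-02, -3.91605806e+01,
        1.59984932e-02,  9.83984792e-03, -1.11489530e-04]), 'position': array([ 0.25631469, -0.56971574,  0.30309938]), 'ee_rot': array([-0.69123891, -0.14887635,  0.69148721, -0.14788522]), 'ft_force': array([-0.27129545,  0.09468408,  0.17590694]), 'torque': array([ 0.07402587, -0.06528011,  0.03372012]), 'grip_width': 0.99506372925896}
top {'vfov': 50.722573491312865, 'cx': 282.174604309135, 'cy': 211.457397651585, 'pose': array([[-1.85122409e-02, -9.90038282e-01,  1.39576133e-01,
         3.53513329e-01],
       [-9.99823545e-01,  1.87762477e-02,  5.74809509e-04,
        -9.35164934e-02],
       [-3.18979946e-03, -1.39540863e-01, -9.90211176e-01,
         1.36960319e+00],
       [ 0.00000000e+00,  0.00000000e+00,  0.00000000e+00,
         1.0
[... 800 characters left out ...]
34527 , -0.38977274,  0.90628937, -1.3097634 ],
       [-0.02460957, -0.9167473 , -0.39870886,  0.57875691],
       [ 0.        ,  0.        ,  0.        ,  1.        ]])}
press_pad [(array([182.3, 296.8]), 0.69), (array([164.5, 228.3]), 0.6)]
notch []
key [(array([177.5, 213.3]), 0.58)]
peg_a [(array([169.8, 210.2]), 0.63), (array([159.8, 236.4]), 0.45), (array([172.3, 240.3]), 0.44)]
turntable [(array([182.6, 227.8]), 0.96), (array([267.2, 311.9]), 0.23)]
tin_pint [(array([237.6, 217.7]), 0.8)]
mix_cup [(array([269.3, 238.8]), 0.67), (array([181. , 229.7]), 0.43)]
toner_blue [(array([182.4, 297. ]), 0.84), (array([240.3, 214.3]), 0.28)]
marker_red []
tin_lid [(array([268.2, 310.5]), 0.63)]
```

```bash
cat > h.py <<'E'
import numpy as np,cv2
from workcell import manip
def ray(info,px,c=None):
    f=210/np.tan(np.radians(info["vfov"])/2)
    v=np.array([(px[1]-info["cx"])/f,(px[0]-info["cy"])/f,1.])
    T=np.array(info["pose"]); return T[:3,3],T[:3,:3]@v
def atz(info,px,z):
    o,d=ray(info,px); return o+d*(z-o[2])/d[2]
def proj(info,p):
    f=210/np.tan(np.radians(info["vfov"])/2)
    T=np.array(info["pose"]); q=T[:3,:3].T@(np.array(p)-T[:3,3])
    return np.array([info["cy"]+f*q[1]/q[2],info["cx"]+f*q[0]/q[2]])
E
python3 - <<'E'
from h import *
t=cv2.imread("pics/top0.png"); s=cv2.imread("pics/side0.png")
a=cv2.resize(t[150:300,120:440],None,fx=2.5,fy=2.5,interpolation=cv2.INTER_CUBIC)
cv2.imwrite("pics/topz.png",a)
cv2.imwrite("pics/topz2.png",cv2.resize(t[190:270,130:230],None,fx=7,fy=7,interpolation=cv2.INTER_CUBIC))
cv2.imwrite("pics/sidez.png",cv2.resize(s[130:300,150:350],None,fx=3.5,fy=3.5,interpolation=cv2.INTER_CUBIC))
I=manip.camera_info("top");S=manip.camera_info("side")
for q,px,z in [("pad",(228.7,176.6),.058),("notch",(243.3,160.9),.047),("key",(244.6,191.1),.0455),("peg",(221.7,167.5),.054),("peg",(224.8,197.2),.054),("peg",(251.6,175.8),.054),("tt",(232.9,185.8),0),("tin",(251.7,296.8),0),("cup",(234.8,351.2),0),("toner",(164.8,197.9),0),("lid",(191.5,360.3),0)]:
    print(q,atz(I,px,z))
print(atz(S,(164.5,228.3),.058),atz(S,(177.5,213.3),.0455),atz(S,(182.6,227.8),0))
E
```

```text
pad [0.49254093 0.22231297 0.058     ]
notch [0.45076667 0.27124257 0.047     ]
key [0.44529834 0.18125589 0.0455    ]
peg [0.51452081 0.25082675 0.054     ]
peg [0.50351435 0.16185826 0.054     ]
peg [0.42482097 0.22464223 0.054     ]
tt [0.48505512 0.2075214  0.        ]
tin [ 0.42047178 -0.13547332  0.        ]
cup [ 0.46950863 -0.30513476  0.        ]
toner [0.70102115 0.17170077 0.        ]
lid [ 0.60519272 -0.3391755   0.        ]
[0.48675049 0.24464198 0.058     ] [0.43476482 0.17143347 0.0455    ] [0.48142041 0.2401348  0.        ]
```

View pics/topz.png

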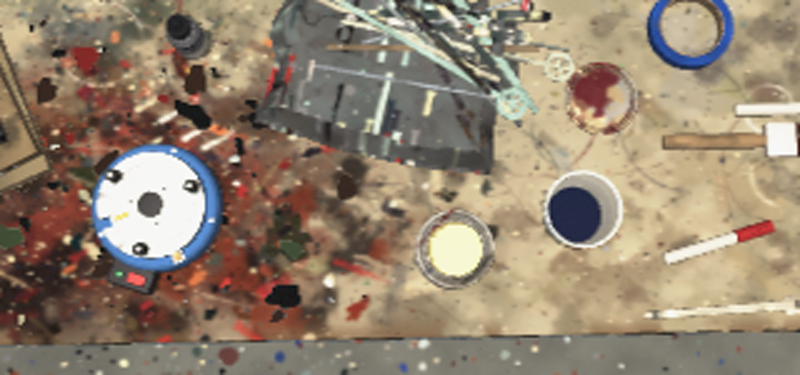

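View pics/topz2.png

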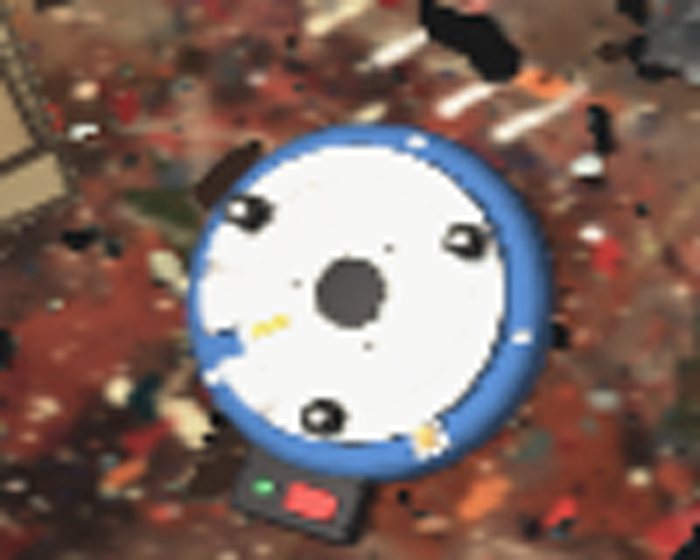

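View pics/sidez.png

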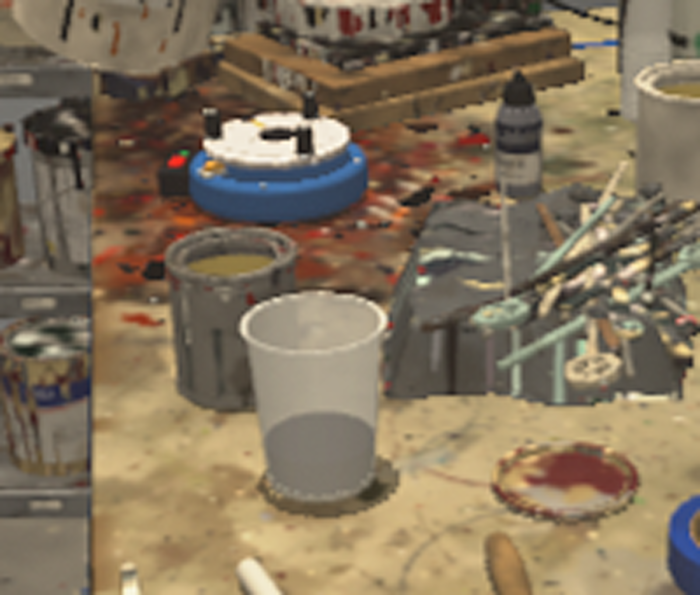

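```bash
cat >> h.py <<'E'
from scipy.spatial.transform import Rotation as Ro
def tool(o=None):
    o=o or manip.get_obs(); return np.array(o["position"]),Ro.from_quat(o["ee_rot"]).as_matrix()
E
python3 - <<'E'
from h import *
p,R=tool(); print(np.round(R,3))
I=manip.camera_info("top");S=manip.camera_info("side")
z=lambda c,r:(190+r/7-.5+.07,130+c/7-.43)
P=atz(I,z(350,292),.058);print("pad",P)
for n,c,r,h in [("notch",222,352,.05),("key",428,440,.0455),("a",322,420,.07),("b",465,243,.07),("c",250,213,.07)]:
    q=atz(I,z(c,r),h); d=q-P; print(n,q,np.hypot(*d[:2]),np.degrees(np.arctan2(d[1],d[0])))
# side check
print("pad side pix",proj(S,P))
i=manip.camera_info("wrist");print(i["vfov"],i["cx"],i["cy"]);T=np.array(i["pose"]);print(np.round(R.T@(T[:3,3]-p),4));print(np.round(R.T@T[:3,:3],3))
im=manip.camera("wrist");cv2.imwrite("pics/w0.png",im[:,:,::-1])
E
```

```text
[[ 0.     0.41  -0.912]
 [-0.    -0.912 -0.41 ]
 [-1.     0.    -0.   ]]
pad [0.48465363 0.21336327 0.058     ]
notch [0.46080435 0.26947034 0.05      ] 0.06096549068784864 113.02875895709691
key [0.42199078 0.18217311 0.0455    ] 0.06999613532775861 -153.53837244906194
a [0.42989833 0.221536   0.07      ] 0.05536186007487688 171.51075428789434
b [0.5032886  0.16231359 0.07      ] 0.05434456929538267 -69.94609158761195
c [0.5177533  0.25328422 0.07      ] 0.05185817737923369 50.336838395035926
pad side pix [167.75716696 228.51758397]
65.70646984690485 275.6387064166423 208.61707912648046
[-0.0699  0.0003 -0.0715]
[[-0.001 -0.282  0.959]
 [ 1.    -0.001  0.001]
 [ 0.001  0.959  0.282]]
```

View pics/w0.png

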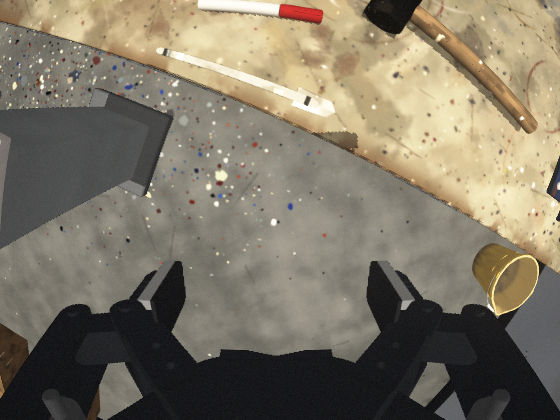

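Request:
arm_command([
  [[1, 0, -0.8, -1, 0], [1, 0, -0.8, -1, 0], [1, 0, -0.8, -1, 0], [1, 0, -0.8, -1, 0], [1, 0, -0.8, -1, 0], [1, 0, -0.8, -1, 0], [1, 0, -0.8, -1, 0], [1, 0, -0.8, -1, 0], [1, 0, -0.8, -1, 0], [1, 0, -0.8, -1, 0], [1, 0, -0.8, -1, 0], [1, 0, -0.8, -1, 0]],
], force=30)

```text
clock: 2.15
position: [0.432, -0.2265, 0.3042]
ee_rot: [0.691, 0.148, -0.691, 0.149]
ft_force: [0.3, 0.1, 0.1]
grip_width: -0.001
```

Request:
arm_command([
  [[1, 0, -1, -0.6, 0], [1, 0, -1, -0.6, 0], [1, 0, -1, -0.6, 0], [1, 0, -1, -0.6, 0], [1, 0, -1, -0.6, 0], [1, 0, -1, -0.6, 0], [1, 0, -1, -0.6, 0], [1, 0, -1, -0.6, 0], [1, 0, -1, -0.6, 0], [1, 0, -1, -0.6, 0], [1, 0, -1, -0.6, 0], [1, 0, -1, -0.6, 0]],
])

```text
clock: 3.15
position: [0.4726, 0.1208, 0.3042]
ee_rot: [0.692, 0.148, -0.691, 0.148]
ft_force: [-0.4, -1.0, 0.4]
grip_width: -0.001
```

Request:
arm_command([
  [[1, 0.5, -0.7, 0, 0], [1, 0.5, -0.7, 0, 0], [1, 0.5, -0.7, 0, 0], [1, 0.5, -0.6, 0, 0], [1, 0, 0, 0, 0], [1, 0, 0, 0, 0], [1, 0, 0, 0, 0]],
])

```text
clock: 3.73
position: [0.4455, 0.1803, 0.2544]
ee_rot: [0.692, 0.148, -0.691, 0.148]
ft_force: [-0.1, 0.3, -0.5]
grip_width: 0.006
```

```bash
cat >> h.py <<'E'
def wf(i): return 210/np.tan(np.radians(i["vfov"])/2)
def watz(i,px,z):
    f=wf(i); u=np.array([px[1]-i["cx"],px[0]-i["cy"]]); r=np.hypot(*u); a=r/f
    v=np.r_[u/r*np.sin(a),np.cos(a)]; T=np.array(i["pose"]); d=T[:3,:3]@v; o=T[:3,3]; return o+d*(z-o[2])/d[2]
def wproj(i,p):
    T=np.array(i["pose"]); q=T[:3,:3].T@(np.array(p)-T[:3,3]); a=np.arctan2(np.hypot(q[0],q[1]),q[2]); u=q[:2]/np.hypot(q[0],q[1])*a*wf(i)
    return np.array([i["cy"]+u[1],i["cx"]+u[0]])
E
python3 - <<'E'
from h import *
p,R=tool(); print(p)
i=manip.camera_info("wrist");im=manip.camera("wrist");cv2.imwrite("pics/w1.png",im[:,:,::-1])
import pickle;pickle.dump(i,open("w1.pkl","wb"))
for q,z in (("press_pad",.058),("notch",.047),("key",.0455),("peg_a",.054),("turntable",0)):
    for d in manip.pinpoint(q,"wrist")[:4]: print(q,np.round(d["pixel"],1),round(d["confidence"],2),np.round(watz(i,d["pixel"],z),4))
E
```

```text
[0.44549892 0.18033964 0.25444143]
press_pad [143.1 254.1] 0.73 [0.4835 0.2159 0.058 ]
notch [138.5 188.4] 0.64 [0.4637 0.2708 0.047 ]
key [208.2 262.4] 0.62 [0.4319 0.1865 0.0455]
peg_a [ 82.5 225.2] 0.96 [0.5202 0.2585 0.054 ]
peg_a [145.1 321.9] 0.74 [0.5049 0.1639 0.054 ]
peg_a [194.3 222.2] 0.58 [0.4316 0.2239 0.054 ]
peg_a [297.9 547.6] 0.46 [ 0.474  -0.2079  0.054 ]
turntable [137.3 257.1] 0.76 [0.4841 0.217  0.    ]
```

View pics/w1.png

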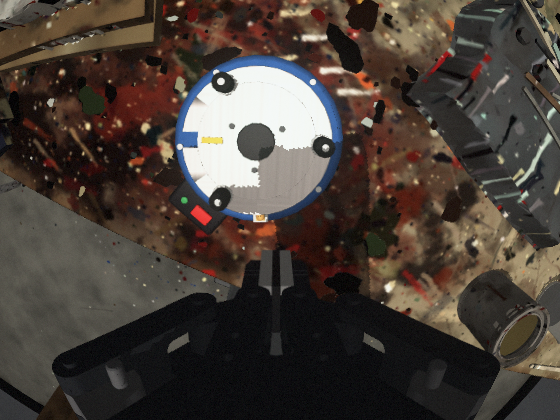

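```bash
cat >> h.py <<'E'
from scipy.optimize import least_squares
def fit(pad,notch,pegs):  # pegs in order a,b,c world xy
    def f(v):
        c=v[:2];e=[c-pad[:2]]
        for q,r,a in [(notch,.0585,0),(pegs[0],.0545,np.pi/3),(pegs[1],.0545,np.pi),(pegs[2],.0545,-np.pi/3)]:
            if q is None: continue
            e.append(c+r*np.array([np.cos(v[2]+a),np.sin(v[2]+a)])-q[:2])
        return np.ravel(e)
    s=least_squares(f,[pad[0],pad[1],np.arctan2(*(notch-pad)[[1,0]])]);return s.x,np.round(s.fun*1e3,1)
E
python3 - <<'E'
from h import *
import pickle
i=pickle.load(open("w1.pkl","rb"))
w=lambda r,c,z:watz(i,(r,c),z)
x,e=fit(w(143.1,254.1,.058),w(138.5,188.4,.047),[w(194.3,222.2,.054),w(145.1,321.9,.054),w(82.5,225.2,.054)]);print(x,np.degrees(x[2]),e)
k=w(208.2,262.4,.0455);d=k[:2]-x[:2];print("key",np.hypot(*d),np.degrees(np.arctan2(d[1],d[0])))
k=w(217,260,.043);d=k[:2]-x[:2];print("keyend",np.hypot(*d),np.degrees(np.arctan2(d[1],d[0])))
w2=w(141.5,255.5,.058);print(w2)
im=cv2.imread("pics/w1.png");cv2.imwrite("pics/w1z.png",cv2.resize(im[45:235,165:355],None,fx=3.1,fy=3.1,interpolation=cv2.INTER_CUBIC))
E
```

```text
[0.48496545 0.21567539 1.9370248 ] 110.9833457619319 [ 1.5 -0.3  0.3 -0.5 -0.4  0.3 -0.4  0.9 -0.9 -0.5]
key 0.06056707103020367 -151.14933850630942
keyend 0.06947718469043682 -153.72242046627778
[0.48514209 0.21540793 0.058     ]
```

View pics/w1z.png

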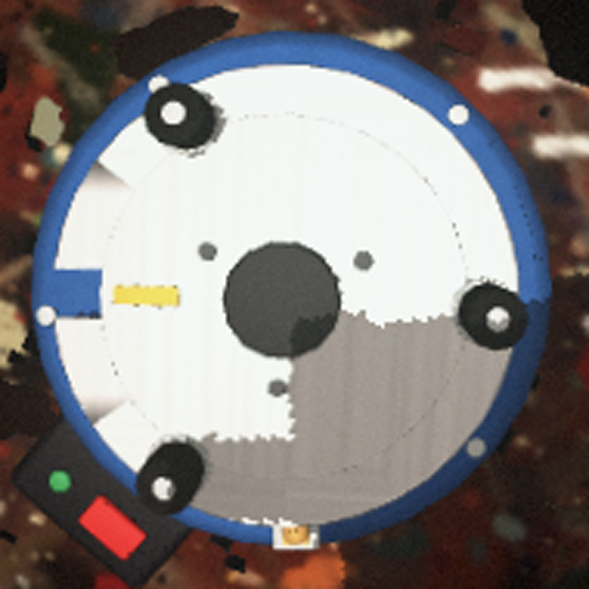

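Request:
arm_command([
  [[1, 0.3, -0.16, -0.82, 0], [1, 0.3, -0.16, -0.82, 0], [1, 0.3, -0.16, -0.82, 0], [1, 0.3, -0.16, -0.82, 0], [1, 0.4, 0, -0.84, 0], [1, 0.4, 0, 0, 0], [1, 0.5, 0, 0, 0], [1, 0, 0, 0, 0], [1, 0, 0, 0, 0], [1, 0, 0, 0, 0]],
])

```text
clock: 4.87
position: [0.5321, 0.2375, 0.1921]
ee_rot: [0.692, 0.148, -0.691, 0.148]
ft_force: [-0.2, 0.5, 0.8]
grip_width: 0.001
```

```bash
python3 - <<'E'
from h import *
p,R=tool(); print(p,np.round(R,3)); C=np.array([.485,.2157])
d=p[:2]-C; print(np.hypot(*d),np.degrees(np.arctan2(d[1],d[0])))
print(R.T@(np.array([.485+.0525*np.cos(.4224),.2157+.0525*np.sin(.4224),.137])-p)/.025, manip.get_obs()["joint_pos"])
im=manip.camera("wrist");cv2.imwrite("pics/w2.png",im[:,:,::-1])
E
```

```text
[0.53211446 0.23754361 0.19205373] [[ 0.001  0.41  -0.912]
 [-0.    -0.912 -0.41 ]
 [-1.     0.001 -0.001]]
0.05193183415878829 24.873785039514463
[ 2.20217454  0.02314844 -0.02167848] [ 0.10322016  0.42852064 -0.74557501  1.67944392  0.31371593  1.15662147
 -1.87323924]
```

View pics/w2.png

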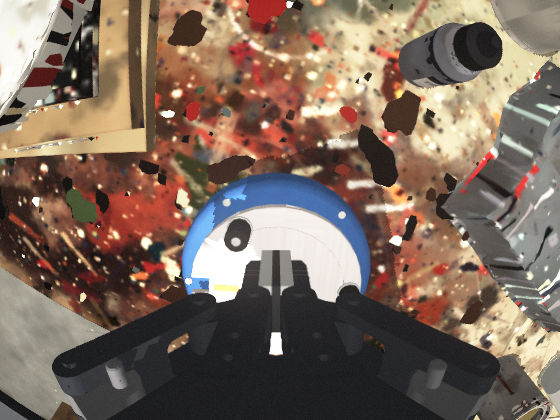

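Request:
arm_command([
  [[1, 0.4, 0, 0, 0], [1, 0.4, 0, 0, 0], [1, 0.4, 0, 0, 0], [1, 0.4, 0, 0, 0], [1, 0.3, 0, 0, 0], [1, 0.3, 0, 0, 0], [1, 0, 0, 0, 0], [1, 0, 0, 0, 0], [1, 0, 0, 0, 0]],
])

```text
clock: 5.67
position: [0.5325, 0.238, 0.1367]
ee_rot: [0.692, 0.148, -0.691, 0.148]
ft_force: [0.3, -0.7, -0.4]
grip_width: -0.005
```

```bash
python3 - <<'E'
from h import *
o=manip.get_obs();p,R=tool(o); print(p,o["ft_force"])
# arc rows: each row rotate +5deg ccw. chord in tool frame
for st in (5,):
    a=np.radians(st);rho=.0525
    # tool frame before step: -y = tangent, radial = -z
    dt=rho*np.sin(a); dr=rho*(np.cos(a)-1)
    print("y",-dt/.025,"z",-dr/.025)
im=manip.camera("wrist");cv2.imwrite("pics/w3.png",im[:,:,::-1])
E
```

```text
[0.53248524 0.23803599 0.136713  ] [ 0.27162139 -0.67783994 -0.4421282 ]
y -0.18302705977008213 z 0.007991134007334354
```

View pics/w3.png

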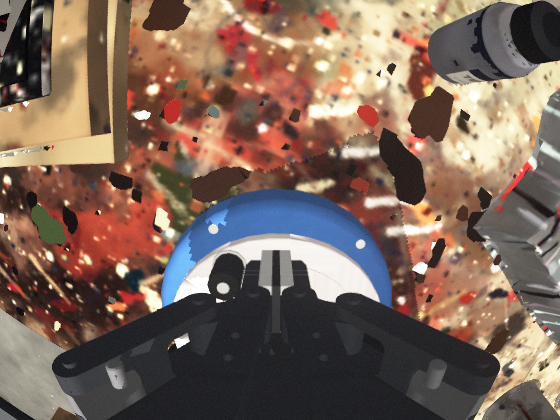

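Request:
arm_command([
  [[1, 0, -0.147, 0.005, -4], [1, 0, -0.147, 0.005, -4], [1, 0, -0.147, 0.005, -4], [1, 0, -0.147, 0.005, -4], [1, 0, -0.147, 0.005, -4], [1, 0, -0.147, 0.005, -4], [1, 0, -0.147, 0.005, -4], [1, 0, -0.147, 0.005, -4], [1, 0, -0.147, 0.005, -4], [1, 0, -0.147, 0.005, -4], [1, 0, -0.147, 0.005, -4], [1, 0, -0.147, 0.005, -4]],
])

```text
clock: 6.72
position: [0.5012, 0.2662, 0.1371]
ee_rot: [0.571, 0.417, -0.57, 0.418]
ft_force: [2.5, -1.6, -1.5]
grip_width: 0.003
```

```bash
cat >> h.py <<'E'
def stat(C=np.array([.485,.2157])):
    o=manip.get_obs();p,R=tool(o); d=p[:2]-C
    print(p,np.round(o["ft_force"],1),"rho",np.hypot(*d),"phi",np.degrees(np.arctan2(d[1],d[0])),"-y az",np.degrees(np.arctan2(-R[1,1],-R[0,1])))
E
python3 - <<'E'
from h import *
stat()
i=manip.camera_info("wrist")
im=manip.camera("wrist");cv2.imwrite("pics/w4.png",im[:,:,::-1])
im=manip.camera("top");cv2.imwrite("pics/t4.png",cv2.resize(im[190:270,130:230,::-1],None,fx=7,fy=7,interpolation=cv2.INTER_CUBIC))
E
```

```text
[0.50119434 0.26617908 0.13708579] [ 2.5 -1.6 -1.5] rho 0.05301314953580593 phi 72.21308881386028 -y az 162.37885861278147
```

View pics/w4.png

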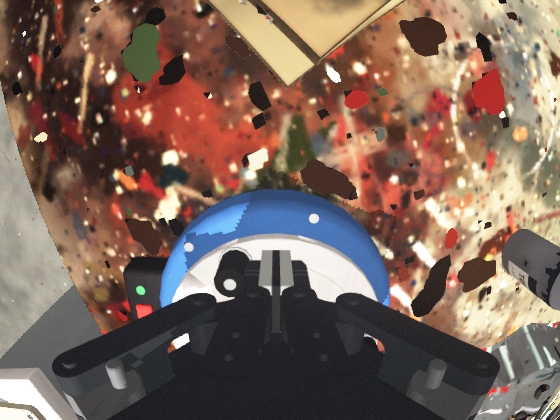

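View pics/t4.png

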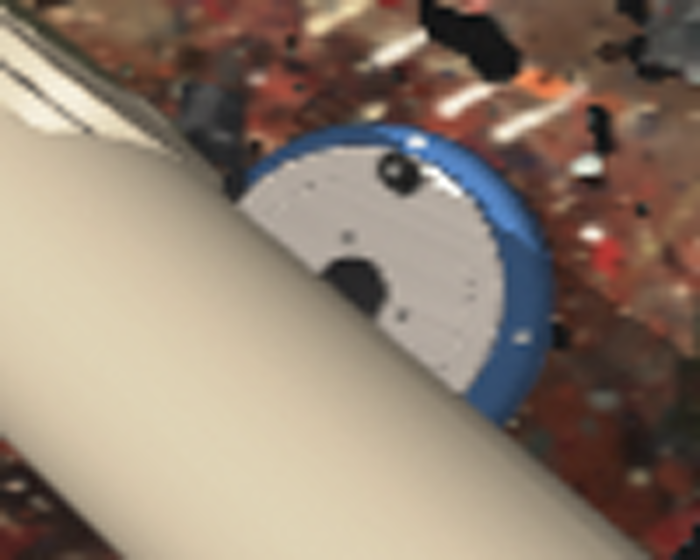

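```bash
python3 - <<'E'
from h import *
I=manip.camera_info("top");C=np.array([.485,.2157])
for c,r in ((465,243),(398,172)):
    q=atz(I,(190+r/7-.43,130+c/7-.43),.078)[:2]-C; print(np.hypot(*q),np.degrees(np.arctan2(q[1],q[0])))
E
```

```text
0.05763971326884625 -72.46452657787222
0.05478244260503859 -28.945216136890153
```

Request:
arm_command([
  [[1, 0, -0.147, 0.005, -4], [1, 0, -0.147, 0.005, -4], [1, 0, -0.147, 0.005, -4], [1, 0, -0.147, 0.005, -4], [1, 0, -0.147, 0.005, -4], [1, 0, -0.147, 0.005, -4], [1, 0, -0.147, 0.005, -4], [1, 0, -0.147, 0.005, -4], [1, 0, -0.147, 0.005, -4], [1, 0, -0.147, 0.005, -4], [1, 0, -0.147, 0.005, -4], [1, 0, -0.147, 0.005, -4]],
])

```text
clock: 7.82
position: [0.4585, 0.262, 0.137]
ee_rot: [0.353, 0.613, -0.352, 0.614]
ft_force: [2.1, 1.0, -0.3]
grip_width: -0.0
```

Request:
arm_command([
  [[1, 0, 0, 0, 0], [1, 0, 0, 0, 0], [1, 0, 0, 0, 0]],
])

```text
clock: 8.07
position: [0.4581, 0.2619, 0.1367]
ee_rot: [0.354, 0.612, -0.353, 0.613]
ft_force: [1.0, -0.1, 0.9]
grip_width: 0.001
```

```bash
python3 - <<'E'
from h import *
stat();i=manip.camera_info("wrist")
im=manip.camera("wrist");cv2.imwrite("pics/w5.png",im[:,:,::-1])
im=manip.camera("top");cv2.imwrite("pics/t5.png",cv2.resize(im[190:270,130:230,::-1],None,fx=7,fy=7,interpolation=cv2.INTER_CUBIC))
E
```

```text
[0.45814645 0.26188198 0.13666183] [ 1.  -0.1  0.9] rho 0.05342179901527383 phi 120.17682688880471 -y az -149.98375841938696
```

View pics/w5.png

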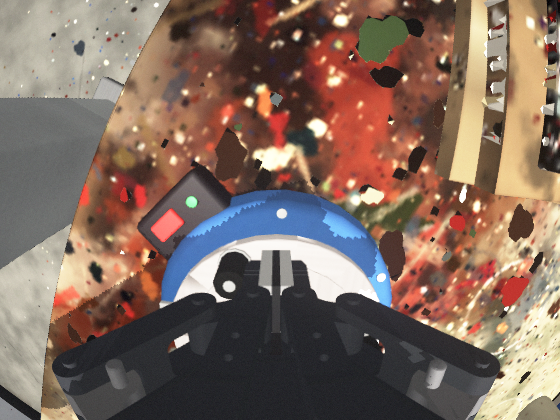

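View pics/t5.png

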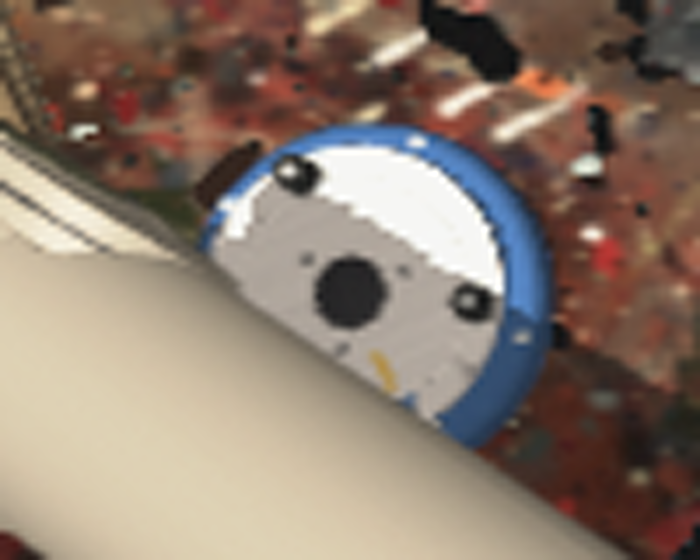

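Request:
arm_command([
  [[1, 0, 0.3, 0, 0], [1, -1, 0, 0, 0], [1, -1, 0, 0, 0], [1, -1, 0, 0.8, 0], [1, -0.6, 0, 0.8, 0], [1, -0.6, 0, 0.8, 0], [1, -0.4, 0, 0.8, 0], [1, 0, 0, 0.8, 0], [1, 0, 0, 0, 0], [1, 0, 0, 0, 0], [1, 0, 0, 0, 0]],
])

```text
clock: 9.08
position: [0.5142, 0.1799, 0.2512]
ee_rot: [0.352, 0.613, -0.352, 0.613]
ft_force: [-0.6, 0.6, -0.0]
grip_width: -0.001
```

```bash
cat >> h.py <<'E'
def look(n):
    import pickle
    stat();i=manip.camera_info("wrist");im=manip.camera("wrist");cv2.imwrite(f"pics/{n}.png",im[:,:,::-1]);pickle.dump(i,open(n+".pkl","wb"))
    for q,z in (("press_pad",.058),("notch",.047),("key",.0455),("peg_a",.054)):
        for d in manip.pinpoint(q,"wrist")[:4]:
            w=watz(i,d["pixel"],z); e=w[:2]-np.array([.485,.2157]); print(q,np.round(d["pixel"],1),round(d["confidence"],2),np.round(w,4),np.round(np.hypot(*e),4),np.round(np.degrees(np.arctan2(e[1],e[0])),1))
    c=wproj(i,[.485,.2157,.05]); print(c); r=int(max(0,c[0]-100)); k=int(max(0,c[1]-100)); print("crop",r,k)
    cv2.imwrite(f"pics/{n}z.png",cv2.resize(im[r:r+200,k:k+200,::-1],None,fx=3,fy=3,interpolation=cv2.INTER_CUBIC))
E
python3 -c "
from h import *
look('w6')"
```

```text
[0.51421758 0.17986281 0.25116643] [-0.6  0.6 -0. ] rho 0.04623820135889677 phi -50.81009504189918 -y az -149.7617449882267
press_pad [148.4 268.4] 0.68 [0.4864 0.2153 0.058 ] 0.0015 -15.2
notch [137.7 197.2] 0.88 [0.4289 0.1924 0.047 ] 0.0607 -157.5
key [141.9 204.8] 0.78 [0.4363 0.1922 0.0455] 0.0541 -154.2
key [198.  230.1] 0.38 [0.4793 0.1594 0.0455] 0.0566 -95.8
peg_a [196.1 229.4] 0.84 [0.4779 0.1631 0.054 ] 0.053 -97.7
peg_a [153.6 333.6] 0.74 [0.5353 0.2388 0.054 ] 0.0553 24.7
peg_a [ 87.4 238.1] 0.6 [0.4399 0.2464 0.054 ] 0.0546 145.7
[146.20022516 267.37778041]
crop 46 167
```

View pics/w6z.png

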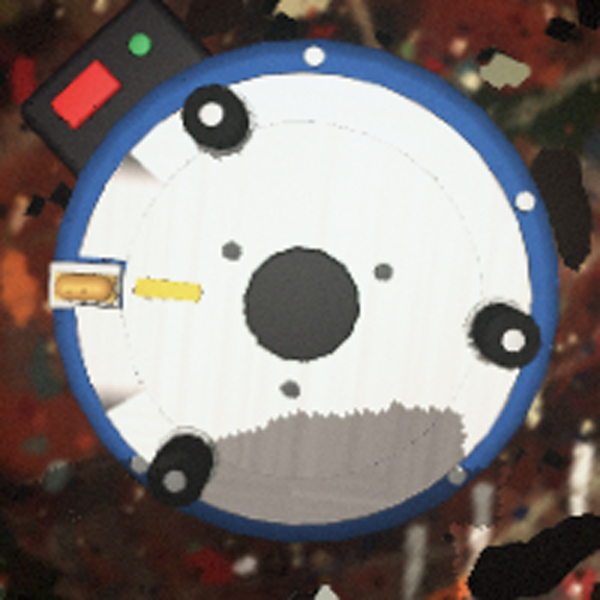

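```bash
python3 - <<'E'
from h import *
import pickle
i=pickle.load(open("w6.pkl","rb"));w=lambda r,c,z:watz(i,(r,c),z)
print(i["pose"][:3,3])
x,e=fit(w(147.3,267.4,.058),w(140.5,194,.047) if 0 else w(140.5,195,.054),[w(196.1,229.4,.054),w(153.6,333.6,.054),w(87.4,238.1,.054)]);print(x,np.degrees(x[2])%360-360,e)
im=cv2.imread("pics/w6.png")
z=cv2.resize(im[115:165,170:245],None,fx=10,fy=10,interpolation=cv2.INTER_CUBIC)
C=x[:2]
def pl(r,t,ang,h): 
    a=np.radians(ang);p=C+r*np.array([np.cos(a),np.sin(a)])+t*np.array([-np.sin(a),np.cos(a)]);q=wproj(i,[*p,h]);return (int((q[1]-170+.5)*10),int((q[0]-115+.5)*10))
na=np.degrees(x[2])
for t in (-.007,.007): cv2.line(z,pl(.05,t,na,.054),pl(.064,t,na,.054),(0,255,0),1)
for ka,col in((-152.5,(255,0,0)),(-154.5,(0,0,255))):
  for t in (-.004,.004): cv2.line(z,pl(.05,t,ka,.0435),pl(.07,t,ka,.0435),col,1)
cv2.imwrite("pics/w6k.png",z)
E
```

```text
[0.47854711 0.24128983 0.32115886]
[ 0.48425927  0.21579107 -2.71587895] -155.60840152403554 [-1.   0.1  1.3  0.9  1.  -1.6 -1.4 -0.5  0.   1.1]
```

View pics/w6k.png

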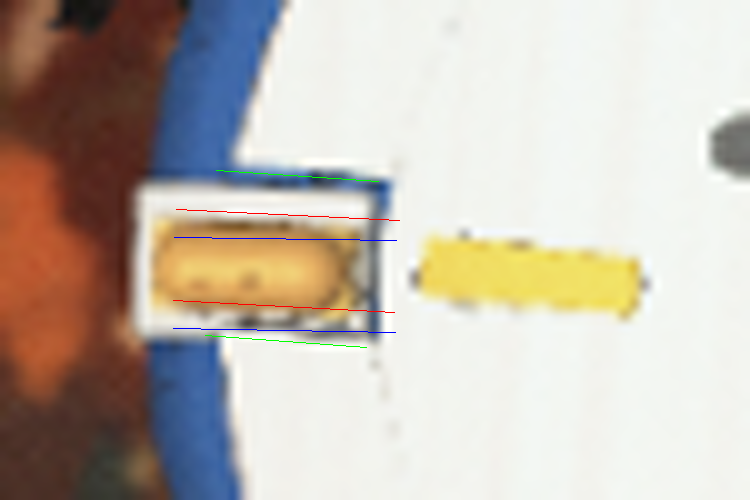

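Request:
arm_command([
  [[1, 0.5, -0.15, -0.9, 0], [1, 0.5, -0.14, -0.93, 0], [1, 0.5, 0, 0, -7], [1, 0.5, 0, 0, -7], [1, 0.5, 0, 0, -7], [1, 0.5, 0, 0, -7], [1, 0.5, 0, 0, 0], [1, 0.5, 0, 0, 0], [1, 0.3, 0, 0, 0], [1, 0, 0, 0, 0], [1, 0, 0, 0, 0], [1, 0, 0, 0, 0]],
])

```text
clock: 10.33
position: [0.4855, 0.2154, 0.1445]
ee_rot: [0.194, 0.68, -0.194, 0.68]
ft_force: [0.9, -0.4, -1.0]
grip_width: 0.001
```

```bash
python3 - <<'E'
from h import *
stat();p,R=tool();print(R.T@(np.array([.485,.2157,.131])-p)/.025)
im=manip.camera("wrist");cv2.imwrite("pics/w7.png",im[:,:,::-1])
im=manip.camera("side");cv2.imwrite("pics/s7.png",cv2.resize(im[110:240,170:330,::-1],None,fx=4.5,fy=4.5,interpolation=cv2.INTER_CUBIC))
E
```

```text
[0.48551936 0.21535692 0.144515  ] [ 0.9 -0.4 -1. ] rho 0.0006224482108524858 phi -33.44839405000798 -y az -121.8336827716616
[ 5.40583223e-01  4.08732793e-04 -2.52567376e-02]
```

View pics/w7.png

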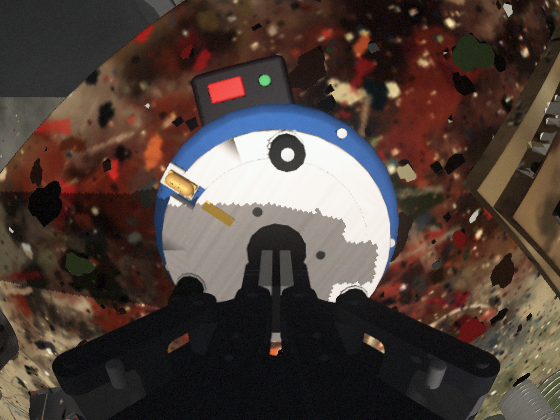

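View pics/s7.png

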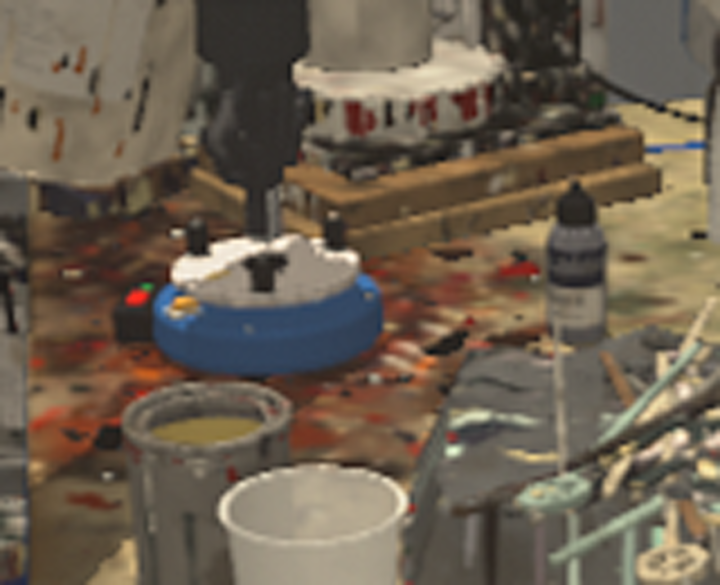

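Request:
arm_command([
  [[1, 0.2, 0, 0, 0], [1, 0.2, 0, 0, 0], [1, 0.16, 0, 0, 0], [1, 0.05, 0, 0, 0], [1, 0, 0, 0, 0], [1, 0, 0, 0, 0]],
])

```text
clock: 10.93
position: [0.4852, 0.2151, 0.1284]
ee_rot: [0.193, 0.68, -0.194, 0.68]
ft_force: [0.0, 0.0, 0.4]
grip_width: 0.003
```

Request:
arm_command([
  [[1, 0.04, 0, 0, 0], [1, 0.04, 0, 0, 0], [1, 0.04, 0, 0, 0], [1, 0, 0, 0, 0]],
])

```text
clock: 11.27
position: [0.4852, 0.2151, 0.1257]
ee_rot: [0.193, 0.68, -0.194, 0.68]
ft_force: [-0.7, -1.7, 3.7]
grip_width: -0.001
```

Request:
arm_command([
  [[1, 0.04, 0, 0, 0], [1, 0.04, 0, 0, 0], [1, 0, 0, 0, 0]],
])

```text
clock: 11.52
position: [0.4852, 0.2151, 0.1238]
ee_rot: [0.193, 0.68, -0.194, 0.68]
ft_force: [-1.2, -1.1, 4.2]
grip_width: -0.002
```

Request:
arm_command([
  [[1, 0.04, 0, 0, 0], [1, 0.04, 0, 0, 0], [1, 0, 0, 0, 0]],
])

```text
clock: 11.77
position: [0.4853, 0.2152, 0.1225]
ee_rot: [0.193, 0.68, -0.194, 0.68]
ft_force: [-4.7, -3.5, 13.9]
grip_width: -0.002
```

```bash
python3 - <<'E'
from h import *
stat()
im=manip.camera("wrist");cv2.imwrite("pics/w8.png",cv2.resize(im[90:290,130:410,::-1],None,fx=2.8,fy=2.8,interpolation=cv2.INTER_CUBIC))
im=manip.camera("side");cv2.imwrite("pics/s8.png",cv2.resize(im[110:240,170:330,::-1],None,fx=4.5,fy=4.5,interpolation=cv2.INTER_CUBIC))
E
```

```text
[0.4853211  0.21523036 0.12251555] [-4.7 -3.5 13.9] rho 0.0005689139351769604 phi -55.638791826028466 -y az -121.77528952422342
```

View pics/w8.png

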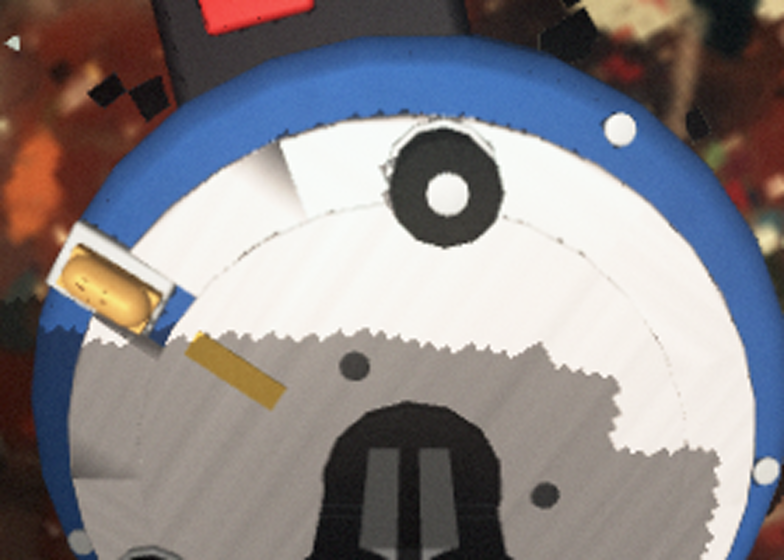

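View pics/s8.png

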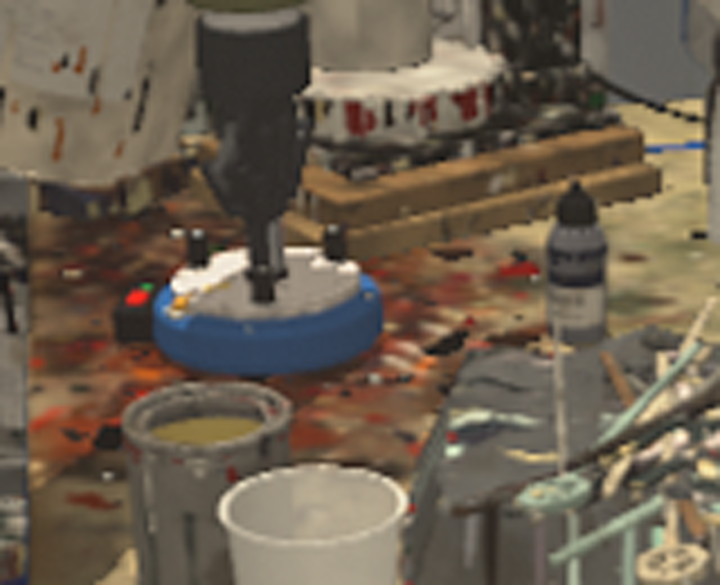

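Request:
arm_command([
  [[1, 0.04, 0, 0, 0], [1, 0.04, 0, 0, 0], [1, 0, 0, 0, 0]],
])

```text
clock: 12.12
position: [0.4855, 0.2155, 0.1221]
ee_rot: [0.193, 0.68, -0.194, 0.681]
ft_force: [-10.5, -8.8, 34.7]
grip_width: 0.002
```

Request:
arm_command([
  [[1, -0.2, 0, 0, 0], [1, -0.6, 0, 0, 0], [1, -0.8, 0, 0, 0], [1, -0.8, 0, 0.9, 0], [1, -0.8, 0, 0.9, 0], [1, -0.8, 0, 0, 0], [1, -0.8, 0, 0, 0], [1, 0, 0, 0, 0], [1, 0, 0, 0, 0], [1, 0, 0, 0, 0]],
])

```text
clock: 12.95
position: [0.5233, 0.1912, 0.2394]
ee_rot: [0.193, 0.68, -0.194, 0.68]
ft_force: [-0.6, 0.1, -0.3]
grip_width: -0.003
```

```bash
python3 - <<'E'
from h import *
look('w9')
im=manip.camera("side");cv2.imwrite("pics/s9.png",cv2.resize(im[130:215,190:270,::-1],None,fx=7,fy=7,interpolation=cv2.INTER_CUBIC))
s=cv2.imread("pics/side0.png");cv2.imwrite("pics/s00.png",cv2.resize(s[130:215,190:270],None,fx=7,fy=7,interpolation=cv2.INTER_CUBIC))
cv2.imwrite("pics/cmp.png",np.hstack([cv2.imread("pics/s00.png")[:,:390],cv2.imread("pics/s9.png")[:,:390]]))
E
```

```text
[0.52331093 0.1912063  0.2394153 ] [-0.6  0.1 -0.3] rho 0.045471623935618745 phi -32.59239198109571 -y az -121.77201703970962
press_pad [147.8 275.7] 0.63 [0.4837 0.2152 0.058 ] 0.0014 -157.8
press_pad [259.2  25.3] 0.44 [ 0.4303 -0.0732  0.058 ] 0.294 -100.7
notch [104.3 217.1] 0.61 [0.4292 0.1936 0.047 ] 0.06 -158.4
key [107.8 217.2] 0.84 [0.4314 0.192  0.0455] 0.0586 -156.1
peg_a [174.6 218.8] 0.84 [0.4779 0.1648 0.054 ] 0.0513 -97.9
peg_a [ 81.  283.6] 0.6 [0.4425 0.2479 0.054 ] 0.0533 142.9
[147.85558364 277.15900537]
crop 47 177
```

View pics/w9z.png

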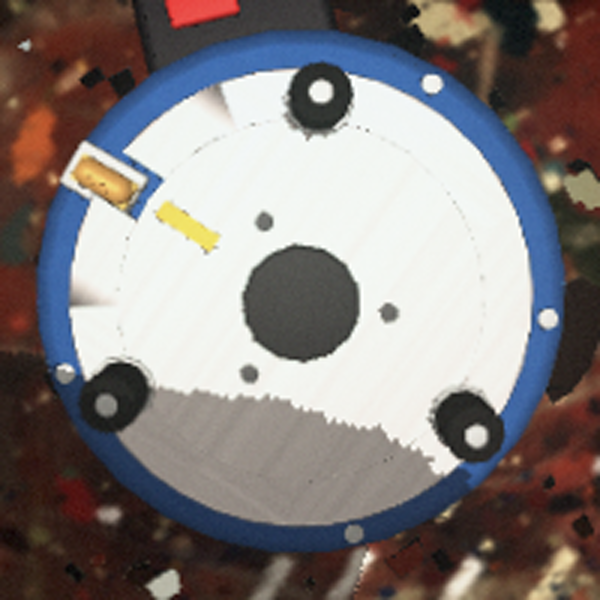

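View pics/cmp.png

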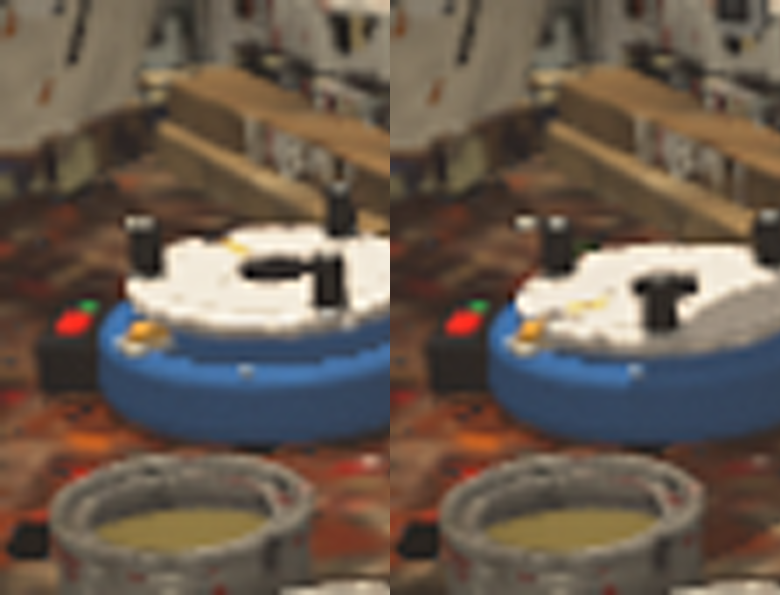

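```bash
python3 - <<'E'
from h import *
print(manip.hand_in()); print(manip.get_obs()["clock"])
E
```

```text
the job is handed in; nothing more can be done
None
the job is handed in; nothing more can be done
```

I pushed peg_c about 93° anticlockwise with the closed fingertips, until the notch was over the key. I then pressed the black pad down to a hard stop, backed the arm clear and handed in at about 13 s. No verdict is reported.

**Alignment:** before pressing, my fit from the wrist picture put the notch about 1.5 to 2 mm short of the key, inside the 3 mm the platter needs. I did not nudge it further. The networks' own notch and key pixels after pressing were also about 2 mm apart.

**Depth:**
- The press stopped hard at TCP height 0.122 m with about 35 N. Fully home should be about 0.123 m.
- The side pictures show the platter lower by about 8 mm, and the key visible in the notch.
- I have no direct reading of the hub joint. The force only began to show around 0.128 m, lower than the 0.131 m I expected for first contact, so the measured travel is less certain than the stop height.

**Everything else:** readings between pushes were about 3 N on the peg, the bystanders were not approached, and the robot was touching nothing at hand-in.

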